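# Turn a sensor module over and seat it in the calibration nest

## Robot

A 6-joint arm with a two-finger parallel gripper is mounted at the origin on the work surface. World frame = base frame: x ahead of the robot, y to its left, z up, the work surface at z = 0. Lengths are in m, angles in rad, forces in N, time in s.
With the tool pointing down it reaches from about 0.325 to 0.9 m from the base axis. Payload 3.5 kg.
Tool frame: the origin (TCP) lies midway between the tips of the shut fingers; the grasp point (between the pads) lies 19 mm behind it; y points along the fingers, z is the direction in which the jaws open and shut, and the axes are right-handed (so a half turn about y gives the same grasp; the last joint's range is limited). The gripper opens to 85 mm and grips with 20 to 120 N. Pads are 22 mm wide; open, the fingers measure 114 mm over their backs; the gripper's body (76 mm by 85 mm) begins 54 mm behind the grasp point. The pads swing forward as they close: fully open they stand 13 mm farther back than shut.
Start: joints at [1.165, 0.276, -0.026, 1.268, 0, 1.467], TCP at [0.186, 0.597, 0.231] pointing down, gripper open.
Joint ranges: [-3.12, 3.12], [-0.85, 1.88], [-1.08, 1.24], [-1.95, 2.15], [-1.57, 1.53], [-3.14, 3.14]. Speed limits (rad/s): [2.57, 2.57, 3.14, 3.14, 3.14, 3.14].

## Interface

Orientations are given as a 3x3 rotation matrix whose columns are the frame's x, y, z axes.
In Python, from plant import bot, vision gives the robot as it stands.
- The arm moves only by the tool arm_command, never from a script. Its argument "targets" is a list of rows, each a list of 3 entries, a list of its own where there are three numbers: the turn, a rotation vector about the tool's x, y, z in degrees, then the shift along the tool's x, y, z in mm, then the finger opening in mm, from 0 to 85.4. In form: [[[rx, ry, rz], [tx, ty, tz], claw], ...]. A call has 1 to 10 rows; each row is the pose to reach, as a shift and turn from the pose commanded when the call began, along the tool's axes at that moment; what a row does not reach only later rows make up. A row lasts 1/10 s, in which the tool goes at most 50 mm and 8.59 degrees, less where a joint would pass 70% of its speed; a pose out of reach is approached as far as the arm can. A call with a gripper value outside its range is refused whole. The fingers move at their own pace and stop on an object; "grip_force" is the grip in N (left out, the last holds). Time passes only in rows, so rows that repeat a pose let the fingers close. It gives the time, the measured TCP pose, the force and the opening at its end, in the units of the state.
- bot.get_obs(): the state, without advancing time (a new reading comes with each control period).
- vision.grab_frame(name): name is "scene" or "top" or "wrist"; returns a dict with "image" (480x640x3 uint8, red, green, blue), "fx", "fy", "cx", "cy" (pixels), "R" (3x3) and "t" (3): a world point X has camera coordinates R X + t; the wrist camera has in their place "tool_from_camera" (4x4, takes a point from camera to tool coordinates, whose origin is the TCP and whose axes are the tool frame's). Camera axes: x right, y down, z forward; pixel columns grow to the right and rows downward; lengths in m; the calibration is good to about 2 mm. The wrist camera is an equidistant fisheye: a pixel r from the principal point sees the ray r / f radians off the axis. A picture is of the moment at which its call begins: read the wrist's pose just before it. There is no depth.
- bot.close_job(): hands the job in, once; it reports no verdict.
The state is a dict: "time": time; "joint_positions": joint angles; "qd": joint speeds; "effort": joint torques, N m; "ee_pos": TCP position; "tool_rot": TCP orientation; "force": force on the tool from outside, world axes, zero at the start; "torque": the same for the moment, N m; "width": finger opening in m.
Only numpy, scipy, OpenCV 4.12 (cv2) and the standard library are available. Lean on these libraries where they do the work, as an engineer would, in place of code of your own. Each camera call takes 0.05 s, during which the arm holds its last target. There are 200 camera calls.

## Task

The flow-sensor module lies on the bench with its grille face down. Stand it upright on its flat end on the bench, nozzle up, let go of it, then take it again and lay it grille face up in the calibration nest, its nozzle in the nest's slot, fully home, flat and square between the green guides, and let go. Do not drop the module or let it topple, and leave the metal ring, the culture dish and the steel sampling head where they are.

Things in the scene. Friction and masses are not known exactly. Their poses are not given: they have to be found in the camera images.
- module: Flow-sensor module, hard box 84 (x) by 50 (y) by 26 (z) mm, about 0.2 kg. Underside z=0: blue cover, four screws; top: perforated steel grille and green panel; white shell. Its +x end has a brass nozzle, its -x end is flat. Origin: centre of the blue underside. Starts grille down: z axis down, origin 26 mm above the bench. Grip across the 50 mm width. On its flat end it stands stably, 84 mm tall.
- nozzle_tip (a point): Tip of the module's brass nozzle, at (58, 12, 13) mm in the module's frame, same axes. The nozzle is 12 mm in diameter and stands out 16 mm from the +x end, off centre.
- nest: Nest fixed to the bench: aluminium base plate 140 (x) by 112 (y) by 8 mm with green guides, 9 mm thick, round a pocket 87 by 53 mm. End guides (+x, -x) are 16 mm high above the plate; long-side guides 10 mm, at the corners only (|x| 26 to 42 mm; between them the plate is open for fingers). Top 4 mm of all guides slopes at 45 degrees as lead-in. Origin: centre of the plate's underside.
- seat (a point): Centre of the pocket floor, 8 mm above the bench, axes as the nest: z up, x towards the end guide with a 22 mm wide slot (centred on y = +12 mm) for the nozzle. The module is home when its origin and axes coincide with these (1.5 mm clearance each side); its top is then 34 mm above the bench.
- ring: Loose aluminium ring lying flat, 84 mm outside, 58 mm inside diameter, 12 mm high; origin at the centre of its underside. Leave alone.
- dish: Loose closed culture dish, clear, 85 mm in diameter, 15 mm high; origin at the centre of its underside. Leave alone.
- head: Loose steel sampling head, a stepped cylinder 60 mm in diameter and 60 mm high; origin at the centre of its underside. Leave alone.
Mind the look-alikes: they are no part of the job. Of the things that look like the module, take the one that is farthest to the robot's right at the start.

How it is judged:
By the outcome, as a careful person would: the job done as asked, in the order asked, and still so for the second after the job is handed in, with the robot touching nothing.
It also fails if it takes over 58 s, if anything falls off the work surface, if the arm or the gripper's body presses on something with over 40 N, if the wrist force passes 120 N, or if a joint passes its speed limit or range.

## Working session

There is one attempt and no reset: what is moved stays moved. The work goes in short steps, Python scripts to look and compute and a tool call to move; the robot and the scene stay as the last step left them, time stands still between calls to the robot, and variables do not carry over. Pictures are saved under pics/ and viewed, about 8 in all and at most 12, crops included, and the job is handed in when it is done.

Besides the shell and the picture viewer there is one more tool, called after "Emit:" as name(argument=value, ...) on one line, values as JSON. arm_command: Moves the arm, as the interface text tells. Its arguments: {"type":"object","properties":{"targets":{"type":"array","items":{"type":"array"}},"grip_force":{"type":"number"}},"required":["targets"]}

```bash
mkdir -p pics; ls; python3 - <<'E'
from plant import bot, vision
import cv2,numpy as np
o=bot.get_obs()
print(o)
for n in("scene","top"):
    f=vision.grab_frame(n); cv2.imwrite(f"pics/{n}0.png",f["image"][...,::-1])
    print(n,{k:np.round(v,4).tolist() for k,v in f.items() if k!="image"})
E
```

```text
pics
{'time': 0.0, 'joint_positions': array([ 1.16460278e+00,  2.77147327e-01, -2.78626931e-02,  1.26801705e+00,
        1.78189708e-05,  1.46739811e+00]), 'qd': array([ 0.00108302,  0.00079333, -0.00260299,  0.00050213, -0.00053292,
        0.00087873]), 'effort': array([ 5.93926979e-04, -4.45508087e+01,  2.95202082e+01,  1.64299691e-02,
       -2.26873276e-04,  1.36759926e-06]), 'ee_pos': array([0.18606477, 0.59585149, 0.23015938]), 'tool_rot': array([[ 9.54506563e-01, -8.97770330e-04,  2.98188557e-01],
       [-2.98189806e-01, -2.04219058e-03,  9.54504410e-01],
       [-2.47967876e-04, -9.99997512e-01, -2.21699027e-03]]), 'force': array([0.05155933, 0.0980051 , 0.74014652]), 'torque': array([ 0.02304407, -0.08017885, -0.02449884]), 'width': 0.08545395847716927}
scene {'fx': 467.97, 'fy': 467.97, 'cx': 315.5677, 'cy': 235.8791, 'R': [[-0.1449, 0.9894, 0.0024], [0.7589, 0.1127, -0.6414], [-0.6349, -0.0911, -0.7672]], 't': [0.025, -0.4269, 1.3323]}
top {'fx': 614.0874, 'fy': 614.0874, 'cx': 310.3507, 'cy': 238.5566, 'R': [[0.0231, -0.9997, 0.012], [-0.9858, -0.0248, -0.1664], [0.1666, -0.008, -0.986]], 't': [0.0146, 0.6066, 1.2967]}
```

View pics/top0.png

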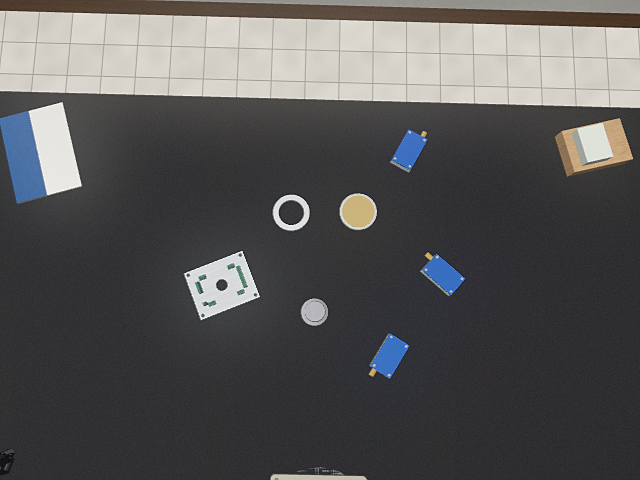

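View pics/scene0.png

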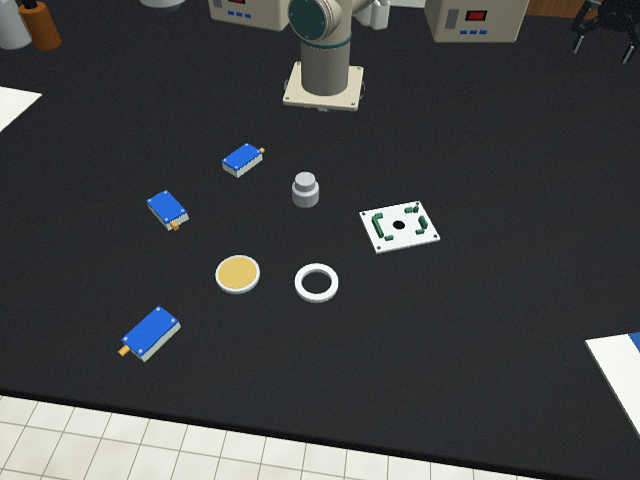

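The top view shows three blue-up modules; image right is the robot's right, so the target is the one at about (443,274), nozzle up-left. The nest is at (221,285), the head at (314,312), the dish at (358,211) and the ring at (291,212).

```bash
cat > h.py <<'E'
import numpy as np, cv2
from plant import bot, vision
from scipy.spatial.transform import Rotation as Ro
def plane(f,uv,z):
    uv=np.atleast_2d(np.float64(uv)); d=np.c_[(uv[:,0]-f["cx"])/f["fx"],(uv[:,1]-f["cy"])/f["fy"],np.ones(len(uv))]@f["R"]
    c=-f["R"].T@f["t"]; return c+d*((z-c[2])/d[:,2])[:,None]
def blobs(img,kind,amin=20):
    h=cv2.cvtColor(img,cv2.COLOR_RGB2HSV)
    lo,hi={"blue":((105,150,60),(125,255,255)),"green":((65,60,30),(95,255,200)),"gold":((14,110,90),(28,255,255)),"white":((0,0,150),(180,60,255))}[kind]
    m=cv2.inRange(h,lo,hi); cs,_=cv2.findContours(m,cv2.RETR_EXTERNAL,cv2.CHAIN_APPROX_NONE)
    return [c[:,0].astype(float) for c in cs if cv2.contourArea(c)>=amin]
def rect(P):
    (c,s,a)=cv2.minAreaRect(np.float32(P[:,:2]*1000)); return np.round(c,1),np.round(s,1),round(a,1)
def go(R,p,o=None):
    "row to reach tool rotation R, TCP p (m), from measured pose"
    o=o or bot.get_obs(); R0=o["tool_rot"]
    return np.round(Ro.from_matrix(R0.T@R).as_rotvec(degrees=True),1).tolist(), np.round(R0.T@(np.asarray(p)-o["ee_pos"])*1000,1).tolist()
E
python3 - <<'E'
from h import *
for n in("scene","top"):
    f=vision.grab_frame(n)
    for k,z in(("blue",.026),("gold",.013),("green",.018),("white",.008)):
        for c in blobs(f["image"],k):
            P=plane(f,c,z)
            if .2<P[:,0].mean()<.9 and abs(P[:,1].mean())<.5: print(n,k,c.mean(0).round(),*rect(P))
    if n=="top":
        a=f["image"][235:385,170:330]; b=f["image"][235:385,360:480]
        cv2.imwrite("pics/crop1.png",cv2.resize(np.hstack([a,b]),None,fx=2.8,fy=2.8,interpolation=cv2.INTER_CUBIC)[...,::-1])
E
```

```text
scene blue [149. 330.] [ 825.4 -193.2] [52.6 84.7] 62.3
scene blue [165. 205.] [ 539.  -267.9] [89. 51.] 49.6
scene blue [242. 156.] [ 358.8 -148.9] [54.4 86.9] 59.2
scene gold [124. 350.] [ 863.1 -228.6] [14.8 16.5] 58.5
scene gold [237. 273.] [677.1 -79.3] [68.2 71.6] 8.4
scene gold [174. 226.] [ 580.3 -238.7] [25.2 10.6] 51.7
scene green [389. 238.] [551.4 206. ] [10.5 16.5] 22.6
scene green [422. 225.] [506.9 272.7] [19.3 50.6] 81.6
scene green [378. 224.] [520.1 180.5] [66.7 21.7] 5.3
scene green [411. 209.] [466.4 250.5] [17.3 33.4] 26.7
scene white [161. 342.] [ 835.1 -172.9] [11.6 85.2] 62.3
scene white [317. 281.] [671.5  73.9] [85.1 80.8] 8.4
scene white [238. 274.] [674.3 -79.9] [85.1 85.2] 8.4
scene white [181. 219.] [ 556.  -231.9] [17. 30.] 53.5
scene white [397. 226.] [506.2 225. ] [114.9 139. ] 22.9
scene white [305. 185.] [411.3  10.7] [78.4 58.9] 8.5
scene white [249. 165.] [ 368.2 -129. ] [17.4 92.5] 59.3
top blue [390. 356.] [ 357.3 -149. ] [50.1 84.7] 59.1
top blue [443. 273.] [ 538.2 -267.7] [84.3 50.6] 49.7
top blue [410. 149.] [ 824.4 -193.2] [49.9 84.2] 61.5
top gold [372. 372.] [ 320.9 -112.9] [11.4 15.1] 59.0
top gold [428. 256.] [ 579.9 -237.4] [15.8 11.4] 45.3
top green [209. 303.] [460.5 248.9] [10.1 26.4] 8.5
top green [198. 287.] [496.1 274.2] [25.8  7.7] 24.5
top green [241. 276.] [522.9 180.8] [49.6  7.2] 22.7
top white [314. 312.] [449.4  16.9] [55.2 57.8] 1.3
top white [221. 285.] [504.4 225.1] [111.5 139.3] 22.9
top white [291. 212.] [672.6  75.5] [81.5 79.9] 1.4
top white [358. 211.] [680.1 -78.5] [84.1 82.4] 0.9
```

View pics/crop1.png

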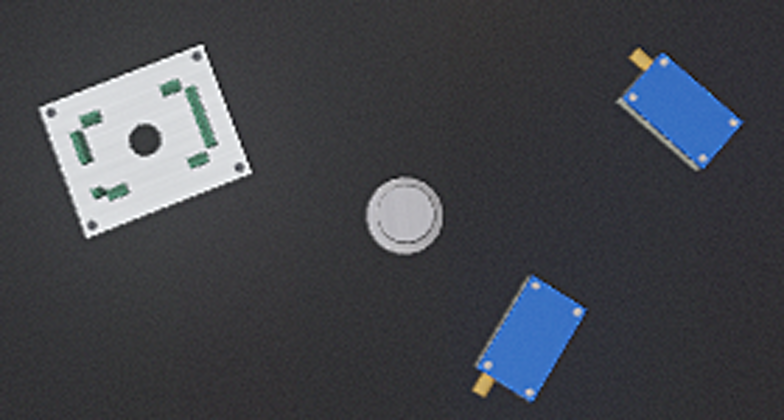

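The crop shows the slotted end guide on the left (robot-left side) at crop (82,148), so nest x points left and slightly down. The target module (upper right) has its nozzle up-left.

Measured poses (top and scene views agree within about 2 mm, sizes match):
- **Module:** (538.4, -267.8) mm, nozzle heading 49.7°.
- **Nest:** (505, 225) mm, x heading 112.9°.

I'll take each grip with the tool leaning 30° from the blue side, then from the grille side.

```bash
cat >> h.py <<'E'
def u(deg): a=np.radians(deg); return np.array([np.cos(a),np.sin(a),0])
def mod(x,z): return np.c_[x,np.cross(z,x),z]
UP=np.array([0,0,1.]); C3,S3=np.cos(np.pi/6),.5
LIE=mod(u(49.7),-UP); STAND=mod(UP,u(62)); HOME=mod(u(112.9),UP)
def tool(Rm,side,zs=1,th=30):
    "tool rotation for a grasp: side +1 from blue, -1 from grille; zs sign of tool z along module y"
    t=np.radians(th); y=side*np.cos(t)*Rm[:,2]-np.sin(t)*Rm[:,0]; z=zs*Rm[:,1]; return np.c_[np.cross(y,z),y,z]
E
python3 - <<'E'
from h import *
R=tool(LIE,1); p=np.array([.5384,-.2678,0.004])-.001*u(49.7)
print(R.round(3)); print(go(R,p-.09*R[:,1]))
E
```

```text
[[-0.56  -0.323  0.763]
 [-0.66  -0.381 -0.647]
 [ 0.5   -0.866  0.   ]]
([-29.4, 110.0, -19.4], [611.0, 149.5, -678.8])
```

Emit:
arm_command(targets=[[[-29.4,110,-19.4],[611,100,-679],85],[[-29.4,110,-19.4],[611,100,-679],85],[[-29.4,110,-19.4],[611,100,-679],85],[[-29.4,110,-19.4],[611,100,-679],85],[[-29.4,110,-19.4],[611,100,-679],85],[[-29.4,110,-19.4],[611,100,-679],85],[[-29.4,110,-19.4],[611,100,-679],85],[[-29.4,110,-19.4],[611,100,-679],85],[[-29.4,110,-19.4],[611,100,-679],85],[[-29.4,110,-19.4],[611,100,-679],85]], grip_force=60)

```text
time: 1.2
ee_pos: [0.3941, 0.1431, 0.1768]
tool_rot: [[-0.152, -0.176, 0.973], [-0.907, -0.367, -0.208], [0.394, -0.913, -0.104]]
force: [-0.1, 1.0, 0.4]
width: 0.0851
```

```bash
python3 - <<'E'
from h import *
R=tool(LIE,1); p=np.array([.5384,-.2678,0.004])-.001*u(49.7)
print(bot.get_obs()["joint_positions"].round(2),go(R,p-.09*R[:,1]))
E
```

```text
[ 0.38  0.19 -0.32  1.38 -0.28  2.19] ([-7.4, 27.8, -5.1], [278.6, 194.8, 256.3])
```

Emit:
arm_command(targets=[[[-7.4,27.8,-5.1],[278.6,194.8,256.3],85],[[-7.4,27.8,-5.1],[278.6,194.8,256.3],85],[[-7.4,27.8,-5.1],[278.6,194.8,256.3],85],[[-7.4,27.8,-5.1],[278.6,194.8,256.3],85],[[-7.4,27.8,-5.1],[278.6,194.8,256.3],85],[[-7.4,27.8,-5.1],[278.6,194.8,256.3],85],[[-7.4,27.8,-5.1],[278.6,194.8,256.3],85],[[-7.4,27.8,-5.1],[278.6,194.8,256.3],85],[[-7.4,27.8,-5.1],[278.6,194.8,256.3],85],[[-7.4,27.8,-5.1],[278.6,194.8,256.3],85]])

```text
time: 2.2
ee_pos: [0.5688, -0.2349, 0.0801]
tool_rot: [[-0.559, -0.323, 0.764], [-0.662, -0.382, -0.645], [0.5, -0.866, -0.0]]
force: [-1.1, -0.0, -0.5]
width: 0.0852
```

```bash
cat >> h.py <<'E'
def wplane(f,o,uv,z):
    "fisheye wrist pixels to world plane z"
    T=np.array(f["tool_from_camera"]); v=np.atleast_2d(np.float64(uv))-[f["cx"],f["cy"]]; v=v/[f["fx"],f["fy"]]
    r=np.linalg.norm(v,axis=1)[:,None]; d=np.c_[v/r*np.sin(r),np.cos(r)]@T[:3,:3].T@o["tool_rot"].T
    c=o["ee_pos"]+o["tool_rot"]@T[:3,3]; return c+d*((z-c[2])/d[:,2])[:,None]
E
python3 - <<'E'
from h import *
R=tool(LIE,1); p=np.array([.5384,-.2678,0.004])-.001*u(49.7)
o=bot.get_obs(); print(o["time"],o["joint_positions"].round(2),o["ee_pos"].round(4),go(R,p-.09*R[:,1],o),go(R,p,o))
f=vision.grab_frame("wrist"); cv2.imwrite("pics/w1.png",f["image"][...,::-1]); print(f["fx"],f["cx"],f["cy"],np.round(f["tool_from_camera"],3).tolist())
for c in blobs(f["image"],"blue",500): print(len(c),c.mean(0).round(),*rect(wplane(f,o,c,.026)))
for c in blobs(f["image"],"gold",50): print("gold",c.mean(0).round(),*rect(wplane(f,o,c,.013)))
E
```

```text
2.2 [-0.28  0.54 -0.06  1.2  -0.47  2.05] [ 0.5688 -0.2349  0.0801] ([-0.0, 0.1, 0.0], [1.5, -1.2, -1.9]) ([-0.0, 0.1, 0.0], [1.5, 88.8, -2.0])
371.64829954431775 321.65986748500063 234.76727789248696 [[-0.0, 0.96, 0.278, -0.071], [0.001, -0.278, 0.96, -0.143], [1.0, 0.001, -0.0, 0.0], [0.0, 0.0, 0.0, 1.0]]
```

View pics/w1.png

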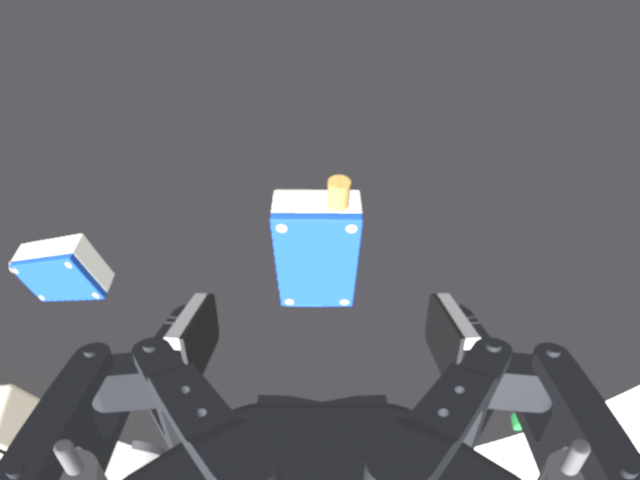

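The wrist view shows the target module at about (316,262) midway between the open fingers, nozzle away at (339,193). I'll quantify it.

```bash
sed -i 's/"blue":((105,150,60)/"blue":((98,150,60)/' h.py; python3 - <<'E'
from h import *
o=bot.get_obs(); f=vision.grab_frame("wrist")
for c in blobs(f["image"],"blue",500): print(c.mean(0).round(),*rect(wplane(f,o,c,.026)))
E
python3 - <<'E'
from h import *
im=cv2.imread("pics/w1.png"); print(im[260,320],cv2.cvtColor(im[255:256,320:321],cv2.COLOR_BGR2HSV))
o=bot.get_obs(); f=vision.grab_frame("wrist"); print(f["image"][260,320],f["image"].shape, o["ee_pos"])
for c in blobs(f["image"],"blue",100): print(c.mean(0).round(),*rect(wplane(f,o,c,.026)))
E
```

```text
[255 211 133] [[[101 121 255]]]
[133 212 255] (480, 640, 3) [ 0.56765865 -0.23182378  0.08082606]
[ 90. 275.] [ 395.8 -168.9] [49.5  6. ] 59.1
[322. 217.] [ 565.5 -234.3] [ 2.3 47. ] 50.2
```

```bash
sed -i 's/"blue":((98,150,60)/"blue":((95,90,60)/' h.py; python3 - <<'E'
from h import *
R=tool(LIE,1); p=np.array([.5384,-.2678,0.004])-.001*u(49.7)
for i in range(2):
    o=bot.get_obs(); f=vision.grab_frame("wrist"); print(o["time"],o["ee_pos"].round(4),go(R,p,o))
    for c in blobs(f["image"],"blue",500): print(c.mean(0).round(),*rect(wplane(f,o,c,.026)))
E
```

```text
2.35 [ 0.5676 -0.2311  0.0811] ([-0.1, 0.4, 0.0], [2.9, 90.8, 1.4])
[ 59. 280.] [ 358.8 -148.8] [56.  92.6] 59.1
[321. 258.] [ 537.5 -266.3] [89.4 51.1] 49.5
2.4 [ 0.5677 -0.2307  0.0814] ([-0.1, 0.4, 0.0], [3.1, 91.2, 1.5])
[ 60. 280.] [ 358.7 -148.8] [55.9 92.8] 59.1
[322. 258.] [ 537.6 -266.2] [89.6 51. ] 49.4
```

Emit:
arm_command(targets=[[[0,0.4,0],[3,30,0.7],85],[[0,0.4,0],[3,55,0.7],85],[[0,0.4,0],[3,72,0.7],85],[[0,0.4,0],[3,82,0.7],85],[[0,0.4,0],[3,88,0.7],85],[[0,0.4,0],[3,90.5,0.7],85],[[0,0.4,0],[3,90.5,0.7],85],[[0,0.4,0],[3,90.5,0.7],85]])

```text
time: 3.25
ee_pos: [0.5388, -0.2686, 0.0053]
tool_rot: [[-0.561, -0.32, 0.763], [-0.66, -0.383, -0.646], [0.5, -0.866, 0.004]]
force: [-0.9, -0.1, 0.4]
width: 0.0849
```

```bash
python3 - <<'E'
from h import *
R=tool(LIE,1); p=np.array([.538,-.267,0.004])-.001*u(49.7)
o=bot.get_obs(); print(o["ee_pos"].round(4),o["force"].round(1),go(R,p,o))
E
```

```text
[ 0.5388 -0.2686  0.0053] [-0.9 -0.1  0.4] ([-0.2, -0.1, -0.0], [-0.4, 1.3, -1.7])
```

Good. Close.

Emit:
arm_command(targets=[[[0,0,0],[0,1,-1],55],[[0,0,0],[0,1,-1],45],[[0,0,0],[0,1,-1],40],[[0,0,0],[0,1,-1],40],[[0,0,0],[0,1,-1],40],[[0,0,0],[0,1,-1],40],[[0,0,0],[0,1,-1],40],[[0,0,0],[0,1,-1],40]], grip_force=70)

```text
time: 4.05
ee_pos: [0.5375, -0.2686, 0.0042]
tool_rot: [[-0.561, -0.321, 0.763], [-0.66, -0.383, -0.646], [0.5, -0.866, 0.003]]
force: [3.0, 2.7, 5.4]
width: 0.049
```

```bash
python3 - <<'E'
from h import *
o=bot.get_obs(); print(o["time"],o["ee_pos"].round(4),o["tool_rot"].round(3).tolist(),o["width"],o["force"].round(1))
R=tool(LIE,1);Rt,pt=o["tool_rot"],o["ee_pos"]
om=np.array([.538,-.267,.026]); 
# keep x_m position only; y centred by the jaws
d=(pt-om)@LIE; print("tcp in module mm",(d*1000).round(1))
# lift 60 straight, then stand pose
d[1]=0; np.save("g1.npy",d)
S=tool(STAND,1); po=np.array([.54,-.27,.042]); print("lift",go(Rt,pt+[0,0,.08],o)); print("stand+60",go(S,po+[0,0,.06]+STAND@d,o), "tcp",po+STAND@d)
E
```

```text
4.05 [ 0.5375 -0.2686  0.0042] [[-0.561, -0.321, 0.763], [-0.66, -0.383, -0.646], [0.5, -0.866, 0.003]] 0.048958540121551646 [3.  2.7 5.4]
tcp in module mm [-1.5  0.6 21.8]
lift ([0.0, 0.0, 0.0], [40.0, -69.3, 0.3])
stand+60 ([-3.7, -13.1, 89.6], [29.2, -94.3, -1.5]) tcp [ 0.5502402  -0.25074098  0.04048473]
```

Emit:
arm_command(targets=[[[0,0,0],[10,-17.3,0],40],[[0,0,0],[25,-43.3,0],40],[[0,0,0],[40,-69.3,0],40],[[0,0,0],[50,-86.6,0],40],[[0,0,0],[50,-86.6,0],40],[[0,0,0],[50,-86.6,0],40]])

```text
time: 4.65
ee_pos: [0.5359, -0.268, 0.1025]
tool_rot: [[-0.561, -0.323, 0.762], [-0.66, -0.382, -0.647], [0.5, -0.866, 0.001]]
force: [0.0, -0.2, -2.0]
width: 0.049
```

```bash
python3 - <<'E'
from h import *
o=bot.get_obs(); d=np.load("g1.npy")
S=tool(STAND,1); po=np.array([.54,-.27,.042]); print(o["force"].round(1),o["width"],"stand+60",go(S,po+[0,0,.06]+STAND@d,o))
E
```

```text
[ 0.  -0.2 -2. ] 0.048951907267783666 stand+60 ([-3.6, -13.2, 89.6], [-20.5, -9.5, -0.2])
```

Emit:
arm_command(targets=[[[-3.6,-13.2,89.6],[-20.5,-9.5,0],40],[[-3.6,-13.2,89.6],[-20.5,-9.5,0],40],[[-3.6,-13.2,89.6],[-20.5,-9.5,0],40],[[-3.6,-13.2,89.6],[-20.5,-9.5,0],40],[[-3.6,-13.2,89.6],[-20.5,-9.5,0],40],[[-3.6,-13.2,89.6],[-20.5,-9.5,0],40],[[-3.6,-13.2,89.6],[-20.5,-9.5,0],40],[[-3.6,-13.2,89.6],[-20.5,-9.5,0],40],[[-3.6,-13.2,89.6],[-20.5,-9.5,0],40],[[-3.6,-13.2,89.6],[-20.5,-9.5,0],40]])

```text
time: 5.65
ee_pos: [0.55, -0.2512, 0.1003]
tool_rot: [[-0.275, 0.39, 0.879], [-0.493, 0.727, -0.478], [-0.825, -0.565, -0.008]]
force: [-0.3, 0.9, -2.1]
width: 0.0488
```

Emit:
arm_command(targets=[[[0,0,4],[0,0,0],40],[[0,0,4],[0,0,0],40],[[0,0,4],[0,0,0],40],[[0,0,4],[0,0,0],40]])

```text
time: 6.05
ee_pos: [0.5513, -0.2504, 0.1017]
tool_rot: [[-0.249, 0.406, 0.879], [-0.447, 0.757, -0.476], [-0.859, -0.512, -0.007]]
force: [0.3, -0.4, -1.9]
width: 0.0486
```

```bash
python3 - <<'E'
from h import *
o=bot.get_obs(); d=np.load("g1.npy")
S=tool(STAND,1); po=np.array([.54,-.27,.042]); print(o["force"].round(1),o["width"],o["joint_positions"].round(2),"stand+60",go(S,po+[0,0,.06]+STAND@d,o),"stand+5",go(S,po+[0,0,.005]+STAND@d,o))
f=vision.grab_frame("scene");cv2.imwrite("pics/s1.png",cv2.resize(f["image"][60:320,60:380],None,fx=2.3,fy=2.3)[...,::-1])
E
```

```text
[ 0.3 -0.4 -1.9] 0.048606806000993354 [-0.93  0.65 -0.12  1.42  0.89  0.84] stand+60 ([-0.2, -0.6, 0.8], [1.4, -0.1, -0.8]) stand+5 ([-0.2, -0.6, 0.8], [48.7, 28.1, -0.4])
```

View pics/s1.png

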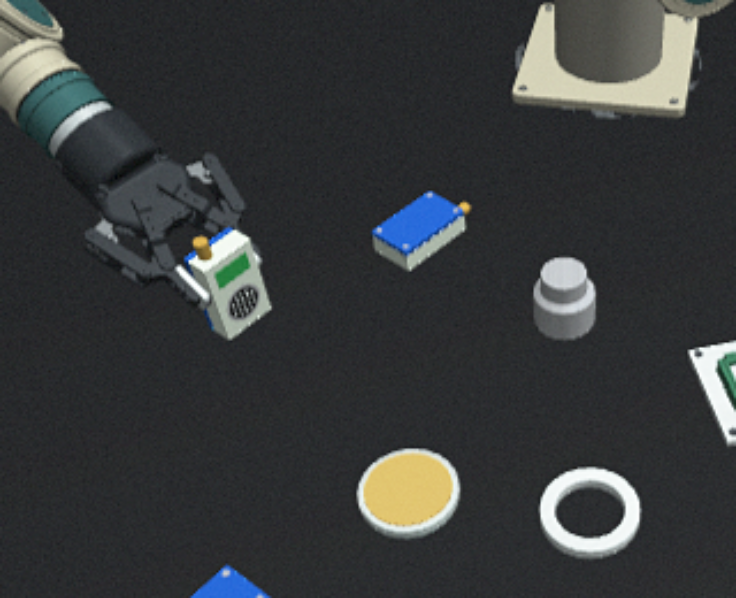

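The module is held nozzle up, grille outward at crop (243,300). I'll check its lean against the true vertical there before lowering.

Emit:
arm_command(targets=[[[-0.2,-0.6,0.8],[12,7,0],40],[[-0.2,-0.6,0.8],[28,16,0],40],[[-0.2,-0.6,0.8],[40,23,0],40],[[-0.2,-0.6,0.8],[46,26.5,-0.4],40],[[-0.2,-0.6,0.8],[48.5,28,-0.4],40],[[-0.2,-0.6,0.8],[48.5,28,-0.4],40],[[-0.2,-0.6,0.8],[48.5,28,-0.4],40]])

```text
time: 6.8
ee_pos: [0.5504, -0.2516, 0.0459]
tool_rot: [[-0.234, 0.408, 0.883], [-0.44, 0.765, -0.47], [-0.867, -0.498, 0.001]]
force: [0.0, 0.4, -2.0]
width: 0.0487
```

```bash
python3 - <<'E'
from h import *
o=bot.get_obs(); d=np.load("g1.npy"); S=tool(STAND,1); po=np.array([.54,-.27,.042])
print(o["force"].round(1),go(S,po+STAND@d,o))
Rm=o["tool_rot"]@S.T@STAND; org=o["ee_pos"]-Rm@d
f=vision.grab_frame("scene")
pr=lambda X:(lambda c:(c[:,:2]/c[:,2:]*f["fx"]+[f["cx"],f["cy"]]))(X@f["R"].T+f["t"])
# expected grille face corners and nozzle tip
L=np.array([[42,25,26],[42,-25,26],[-42,25,26],[-42,-25,26],[58,12,13]])/1000
q=pr(org+L@Rm.T); im=f["image"].copy()
k=5; x0,y0=q.mean(0).astype(int)-[60,50]; c=cv2.resize(im[y0:y0+100,x0:x0+120],None,fx=k,fy=k,interpolation=cv2.INTER_CUBIC)
for a in q: cv2.circle(c,tuple(((a-[x0,y0]+.5)*k).astype(int)),4,(255,0,0),1)
cv2.imwrite("pics/s2.png",c[...,::-1])
E
```

```text
[ 0.   0.4 -2. ] ([-0.0, 0.0, -0.1], [4.4, 3.3, -0.5])
```

View pics/s2.png

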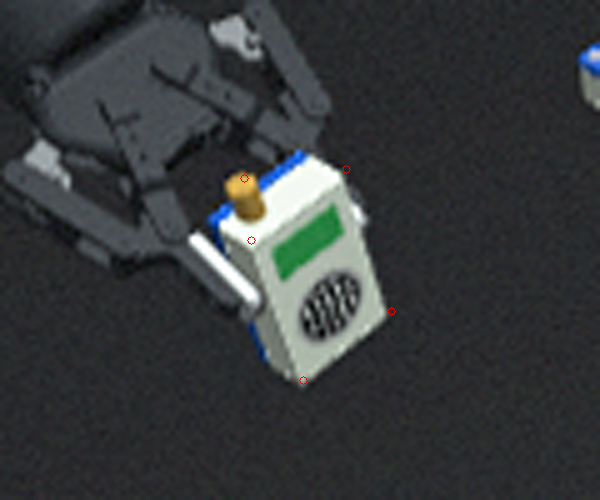

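The projected corners (red circles) match the held module within about 1 mm, so it is upright. Now lowering to contact.

Emit:
arm_command(targets=[[[0,0,0],[1.7,1,0],40],[[0,0,0],[3,1.8,0],40],[[0,0,0],[3.8,2.2,0],40],[[0,0,0],[4.4,2.5,0],40],[[0,0,0],[4.4,2.5,0],40]])

```text
time: 7.35
ee_pos: [0.5506, -0.2515, 0.0426]
tool_rot: [[-0.234, 0.409, 0.882], [-0.438, 0.766, -0.471], [-0.868, -0.496, 0.0]]
force: [-2.3, -0.5, 7.5]
width: 0.0487
```

Emit:
arm_command(targets=[[[0,0,0],[-0.6,-0.4,0],47],[[0,0,0],[-0.6,-0.4,0],53],[[0,0,0],[-0.6,-0.4,0],60],[[0,0,0],[-0.6,-0.4,0],72],[[0,0,0],[-0.6,-0.4,0],85],[[0,0,0],[-0.6,-0.4,0],85],[[0,0,0],[-0.6,-0.4,0],85]])

```text
time: 8.05
ee_pos: [0.5501, -0.2513, 0.0412]
tool_rot: [[-0.234, 0.407, 0.883], [-0.44, 0.765, -0.47], [-0.867, -0.498, -0.0]]
force: [-0.1, -0.1, 0.6]
width: 0.0849
```

Emit:
arm_command(targets=[[[0,0,0],[0,-10,0],85],[[0,0,0],[0,-25,0],85],[[0,0,0],[0,-45,0],85],[[0,0,0],[0,-70,0],85],[[0,0,0],[0,-100,0],85],[[0,0,0],[0,-130,0],85],[[0,0,0],[0,-150,0],85],[[0,0,0],[0,-160,0],85],[[0,0,0],[0,-160,0],85],[[0,0,0],[0,-160,0],85]])

```text
time: 9.05
ee_pos: [0.4849, -0.3734, 0.1207]
tool_rot: [[-0.234, 0.407, 0.883], [-0.44, 0.766, -0.47], [-0.867, -0.498, -0.001]]
force: [0.0, 0.8, -0.3]
width: 0.0849
```

```bash
python3 - <<'E'
from h import *
o=bot.get_obs(); print(o["time"],o["ee_pos"].round(4),o["joint_positions"].round(2))
f=vision.grab_frame("wrist");g=vision.grab_frame("scene")
a=cv2.resize(g["image"][120:280,100:280],(540,480));cv2.imwrite("pics/w2.png",cv2.resize(np.hstack([f["image"],a]),(800,326))[...,::-1])
t=vision.grab_frame("top")
for c in blobs(t["image"],"gold",8):
    P=plane(t,c.mean(0),.1); print("gold top",c.mean(0).round(1),P.round(4))
for c in blobs(g["image"],"gold",8): print("gold scene",c.mean(0).round(1),plane(g,c.mean(0),.1).round(4))
E
```

```text
9.05 [ 0.4849 -0.3734  0.1207] [-1.11  0.75  0.09  1.7   0.78  0.61]
gold top [372.2 372.2] [[ 0.3246 -0.103   0.1   ]]
gold top [449.2 260.7] [[ 0.5578 -0.2638  0.1   ]]
gold top [423.7 133.7] [[ 0.8359 -0.2121  0.1   ]]
gold scene [123.7 350.1] [[ 0.8998 -0.1842  0.1   ]]
gold scene [236.8 272.6] [[ 0.7367 -0.0524  0.1   ]]
gold scene [155.1 188.8] [[ 0.5639 -0.2623  0.1   ]]
gold scene [261.8 149.6] [[ 0.4164 -0.0804  0.1   ]]
gold scene [31.8  8.7] [[-0.1242 -0.9124  0.1   ]]
```

View pics/w2.png

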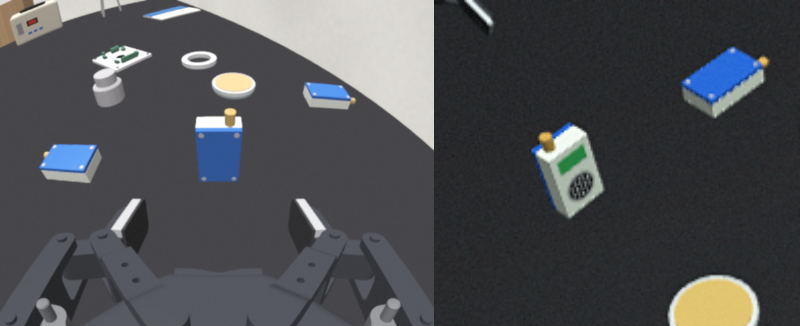

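The module stands upright and alone at about (600-540 crop) nozzle up, and the nozzle triangulates within ~1 mm of where it should be. Next I'll go over the top to the grille side.

```bash
cat >> h.py <<'E'
ORG=np.array([.5405,-.2698,.042]); D2=np.array([-.001,0,.005])
E
python3 - <<'E'
from h import *
R=tool(STAND,-1,1,90); print(go(R,[.55,-.26,.27]))
E
```

```text
([0.1, 0.0, -60.2], [-194.2, 38.2, 4.4])
```

Emit:
arm_command(targets=[[[0,0,-8],[-50,0,0],85],[[0,0,-16],[-100,0,2],85],[[0,0,-24],[-140,10,4],85],[[0,0,-32],[-170,20,4],85],[[0,0,-40],[-190,38,4],85],[[0,0,-48],[-194,38,4],85],[[0,0,-56],[-194,38,4],85],[[0,0,-60],[-194,38,4],85],[[0,0,-60],[-194,38,4],85],[[0,0,-60],[-194,38,4],85]])

```text
time: 10.2
ee_pos: [0.5492, -0.26, 0.2696]
tool_rot: [[-0.468, 0.0, 0.884], [-0.884, 0.004, -0.468], [-0.003, -1.0, -0.002]]
force: [-0.8, -0.3, 0.3]
width: 0.0849
```

```bash
python3 - <<'E'
from h import *
R=tool(STAND,-1,1); p=ORG+STAND@D2; print(go(R,p-.12*R[:,1]), bot.get_obs()["joint_positions"].round(2))
E
```

```text
([0.0, 0.1, -60.2], [-95.7, 168.9, -2.7]) [-0.55  0.23 -0.01  1.34  0.    1.51]
```

Emit:
arm_command(targets=[[[0,0,-8.5],[-50,10,-1],85],[[0,0,-17],[-90,40,-2],85],[[0,0,-25.5],[-96,80,-2.7],85],[[0,0,-34],[-96,115,-2.7],85],[[0,0,-42.5],[-96,140,-2.7],85],[[0,0,-51],[-96,160,-2.7],85],[[0,0,-58],[-96,169,-2.7],85],[[0,0,-60.2],[-96,169,-2.7],85],[[0,0,-60.2],[-96,169,-2.7],85],[[0,0,-60.2],[-96,169,-2.7],85]])

```text
time: 11.2
ee_pos: [0.5919, -0.1759, 0.1008]
tool_rot: [[-0.234, -0.409, 0.882], [-0.441, -0.764, -0.471], [0.866, -0.499, -0.001]]
force: [0.6, -0.6, 0.9]
width: 0.0851
```

```bash
python3 - <<'E'
from h import *
o=bot.get_obs(); R=tool(STAND,-1,1); p=ORG+STAND@D2; print(go(R,p), o["joint_positions"].round(2))
f=vision.grab_frame("wrist"); T=np.array(f["tool_from_camera"])
for c in blobs(f["image"],"gold",30): 
    P=wplane(f,o,c.mean(0),.092)[0]; print("gold",c.mean(0).round(),P.round(4), "expect",(ORG+STAND@[.05,.012,.013]).round(4))
cv2.imwrite("pics/w3.png",f["image"][...,::-1])
E
```

```text
([0.1, -0.0, 0.1], [-0.9, 118.2, -1.1]) [-0.03  0.77  0.09  1.55 -0.89  2.36]
gold [225. 309.] [ 0.3053 -0.4247  0.092 ] expect [ 0.5572 -0.264   0.092 ]
gold [337. 297.] [ 0.554 -0.27   0.092] expect [ 0.5572 -0.264   0.092 ]
gold [  8. 190.] [ 0.5985 -0.0496  0.092 ] expect [ 0.5572 -0.264   0.092 ]
```

View pics/w3.png

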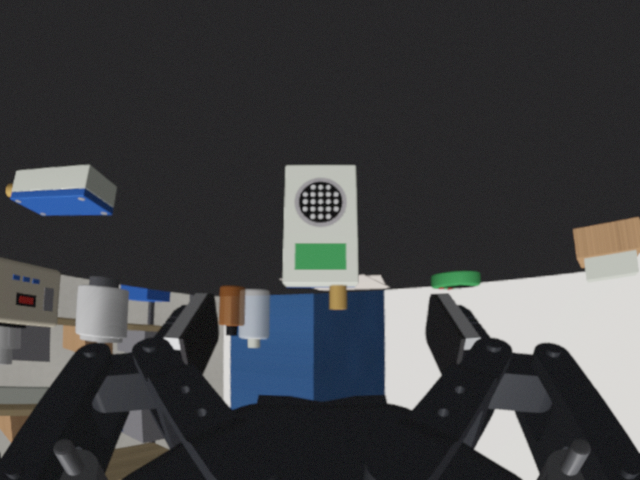

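The wrist view (upside-down) shows the grille face square at (320,225), centred between the open fingers. Advancing.

Emit:
arm_command(targets=[[[0,0,0],[0,30,-0.5],85],[[0,0,0],[-0.9,60,-0.5],85],[[0,0,0],[-0.9,85,-0.5],85],[[0,0,0],[-0.9,102,-0.5],85],[[0,0,0],[-0.9,112,-0.5],85],[[0,0,0],[-0.9,117,-0.5],85],[[0,0,0],[-0.9,118,-0.5],85],[[0,0,0],[-0.9,118,-0.5],85]])

```text
time: 12.05
ee_pos: [0.5447, -0.2645, 0.0426]
tool_rot: [[-0.236, -0.406, 0.883], [-0.44, -0.765, -0.47], [0.866, -0.499, 0.002]]
force: [0.5, -0.4, -0.3]
width: 0.0845
```

```bash
python3 - <<'E'
from h import *
o=bot.get_obs(); R=tool(STAND,-1,1); p=ORG+STAND@D2; print(go(R,p),o["force"].round(1))
f=vision.grab_frame("wrist")
h=cv2.cvtColor(f["image"],cv2.COLOR_RGB2HSV); m=cv2.inRange(h,(60,90,60),(85,255,255)); cs,_=cv2.findContours(m,0,2)
for c in cs:
    if cv2.contourArea(c)>200: print("panel",cv2.boundingRect(c),f["cx"])
E
```

```text
([-0.0, -0.1, 0.1], [-0.6, 2.2, -1.2]) [ 0.5 -0.4 -0.3]
panel (275, 337, 89, 46) 321.65986748500063
panel (451, 291, 49, 19) 321.65986748500063
```

Emit:
arm_command(targets=[[[0,0,0],[0,2,-0.8],75],[[0,0,0],[0,2,-0.8],65],[[0,0,0],[0,2,-0.8],58],[[0,0,0],[0,2,-0.8],54],[[0,0,0],[0,2,-0.8],51],[[0,0,0],[0,2,-0.8],48],[[0,0,0],[0,2,-0.8],40],[[0,0,0],[0,2,-0.8],40],[[0,0,0],[0,2,-0.8],40],[[0,0,0],[0,2,-0.8],40]], grip_force=70)

```text
time: 13.1
ee_pos: [0.5426, -0.2658, 0.0411]
tool_rot: [[-0.234, -0.407, 0.883], [-0.44, -0.766, -0.469], [0.867, -0.498, 0.0]]
force: [1.3, 1.7, 2.5]
width: 0.0485
```

```bash
python3 - <<'E'
from h import *
o=bot.get_obs(); f=vision.grab_frame("scene"); t=vision.grab_frame("top")
print(o["force"].round(1),o["width"],"tcp in mod",((o["ee_pos"]-ORG)@STAND*1000).round(1))
Rm=o["tool_rot"]@tool(STAND,-1,1).T@STAND; print(Rm.round(3).tolist())
for g in(f,t):
  for c in blobs(g["image"],"gold",8):
    P=plane(g,c.mean(0),.092)[0]
    if np.hypot(*(P[:2]-[.557,-.264]))<.03: print("gold",P.round(4))
print("lift",go(o["tool_rot"],o["ee_pos"]+[0,0,.14],o))
E
```

```text
[1.3 1.7 2.5] 0.04851343268512779 tcp in mod [-0.9 -0.   4.5]
[[0.001, 0.883, 0.469], [0.002, -0.469, 0.883], [1.0, 0.0, -0.002]]
gold [ 0.5557 -0.2679  0.092 ]
gold [ 0.558 -0.266  0.092]
lift ([0.0, 0.0, 0.0], [121.4, -69.8, 0.0])
```

Emit:
arm_command(targets=[[[0,0,0],[15,-9,0],40],[[0,0,0],[40,-23,0],40],[[0,0,0],[75,-43,0],40],[[0,0,0],[105,-60,0],40],[[0,0,0],[121,-70,0],40],[[0,0,0],[121,-70,0],40],[[0,0,0],[121,-70,0],40]])

```text
time: 13.9
ee_pos: [0.5424, -0.2653, 0.1806]
tool_rot: [[-0.235, -0.407, 0.883], [-0.441, -0.765, -0.47], [0.866, -0.5, 0.001]]
force: [0.3, 0.0, -2.2]
width: 0.0486
```

```bash
cat >> h.py <<'E'
def hov(head,xyz): return tool(mod(u(head),UP),-1,1),np.array(xyz)
E
python3 - <<'E'
from h import *
o=bot.get_obs(); print(o["force"].round(1),o["width"],go(*hov(242,[.5,-.2,.2]),o))
E
```

```text
[ 0.3  0.  -2.2] 0.0485741753958154 ([-0.0, -0.1, 90.0], [-2.0, -42.4, -68.1])
```

Emit:
arm_command(targets=[[[0,0,8.5],[0,-5,-10],40],[[0,0,17],[0,-10,-20],40],[[0,0,25.5],[0,-15,-30],40],[[0,0,34],[0,-20,-40],40],[[0,0,42.5],[0,-25,-50],40],[[0,0,51],[0,-30,-60],40],[[0,0,59.5],[0,-35,-68],40],[[0,0,68],[0,-40,-68],40],[[0,0,76.5],[-2,-42,-68],40],[[0,0,85],[-2,-42,-68],40]])

```text
time: 14.9
ee_pos: [0.4994, -0.2, 0.1992]
tool_rot: [[-0.425, 0.2, 0.883], [-0.799, 0.376, -0.47], [-0.426, -0.905, -0.001]]
force: [0.8, 0.4, -2.6]
width: 0.0488
```

Emit:
arm_command(targets=[[[0,0,5],[0,0,0],40],[[0,0,5],[0,0,0],40],[[0,0,5],[0,0,0],40]])

```text
time: 15.2
ee_pos: [0.4991, -0.2003, 0.198]
tool_rot: [[-0.41, 0.231, 0.882], [-0.764, 0.441, -0.47], [-0.498, -0.867, -0.004]]
force: [-0.2, 1.4, -1.7]
width: 0.0487
```

```bash
python3 - <<'E'
from h import *
o=bot.get_obs(); print(o["force"].round(1),o["width"],o["joint_positions"].round(2),go(*hov(317,[.5,-.07,.2]),o))
E
```

```text
[-0.2  1.4 -1.7] 0.04866095188369965 [-0.77  0.21 -0.27  1.25  0.5   1.25] ([-37.3, -65.2, -0.0], [-100.9, 55.9, -60.5])
```

Emit:
arm_command(targets=[[[-4.1,-7.2,0],[-12,7,-7],40],[[-8.2,-14.4,0],[-24,13,-14],40],[[-12.3,-21.6,0],[-36,20,-21],40],[[-16.4,-28.8,0],[-48,26,-28],40],[[-20.5,-36,0],[-60,33,-35],40],[[-24.6,-43.2,0],[-72,39,-42],40],[[-28.7,-50.2,0],[-84,46,-49],40],[[-32.8,-57.4,0],[-96,52,-56],40],[[-37.3,-65.2,0],[-101,56,-60],40],[[-37.3,-65.2,0],[-101,56,-60],40]])

```text
time: 16.2
ee_pos: [0.5025, -0.0674, 0.2015]
tool_rot: [[0.641, -0.365, 0.675], [-0.586, 0.336, 0.737], [-0.496, -0.868, 0.002]]
force: [0.4, -0.6, -1.8]
width: 0.0486
```

```bash
python3 - <<'E'
from h import *
o=bot.get_obs(); print(o["force"].round(1),o["width"],o["joint_positions"].round(2),go(*hov(392,[.5,.08,.2]),o))
E
```

```text
[ 0.4 -0.6 -1.8] 0.04861164704616715 [-0.37  0.42 -0.    1.64  0.18  0.33] ([-37.2, -64.6, 0.3], [-87.2, 51.7, 107.0])
```

Emit:
arm_command(targets=[[[-4.1,-7.1,0],[-10,6,12],40],[[-8.2,-14.2,0],[-20,12,24],40],[[-12.3,-21.4,0],[-30,18,36],40],[[-16.4,-28.5,0],[-40,24,48],40],[[-20.5,-35.6,0],[-50,30,60],40],[[-24.6,-42.7,0],[-60,36,72],40],[[-28.7,-49.8,0],[-70,42,84],40],[[-32.8,-57,0],[-80,48,96],40],[[-37.2,-64.6,0.3],[-87,52,107],40],[[-37.2,-64.6,0.3],[-87,52,107],40]])

```text
time: 17.2
ee_pos: [0.4995, 0.0801, 0.2001]
tool_rot: [[0.736, -0.423, -0.529], [0.458, -0.263, 0.849], [-0.498, -0.867, 0.001]]
force: [0.0, -0.3, -1.0]
width: 0.0487
```

```bash
cat >> h.py <<'E'
NEST=np.array([.505,.225,.008]); DM=np.array([-.0009,0,.0045])
E
python3 - <<'E'
from h import *
o=bot.get_obs(); R,_=hov(112.9,[0,0,0]); print(o["force"].round(1),o["width"],o["joint_positions"].round(2),go(R,NEST+[0,0,.1]+HOME@DM,o))
E
```

```text
[ 0.  -0.3 -1. ] 0.048736681686146824 [ 0.15  0.44  0.02  1.64 -0.2  -0.36] ([-40.5, -70.2, 0.1], [114.1, 35.6, 119.2])
```

Emit:
arm_command(targets=[[[-4.2,-7.2,0],[11,4,12],40],[[-8.4,-14.4,0],[24,7,25],40],[[-12.6,-21.6,0],[37,11,38],40],[[-16.8,-28.8,0],[50,15,51],40],[[-21,-36,0],[63,19,64],40],[[-25.2,-43.2,0],[76,23,77],40],[[-29.4,-50.5,0],[89,27,90],40],[[-33.6,-57.8,0],[102,31,103],40],[[-37,-64,0],[114,35,116],40],[[-40.5,-70.2,0.1],[114,35.6,119],40]])

```text
time: 18.2
ee_pos: [0.506, 0.2217, 0.1112]
tool_rot: [[-0.337, 0.193, -0.921], [0.798, -0.46, -0.389], [-0.499, -0.867, 0.001]]
force: [-0.3, -0.7, -0.8]
width: 0.0484
```

Emit:
arm_command(targets=[[[0,0,0],[0,0,0],40],[[0,0,0],[0,0,0],40],[[0,0,0],[0,0,0],40]])

```text
time: 18.5
ee_pos: [0.5074, 0.2206, 0.1129]
tool_rot: [[-0.331, 0.191, -0.924], [0.801, -0.461, -0.382], [-0.499, -0.866, -0.0]]
force: [0.5, 1.2, -1.0]
width: 0.0487
```

```bash
python3 - <<'E'
from h import *
o=bot.get_obs(); R,_=hov(112.9,[0,0,0]); print(o["force"].round(1),o["width"],o["joint_positions"].round(2),go(R,NEST+[0,0,.1]+HOME@DM,o))
f=vision.grab_frame("wrist"); cv2.imwrite("pics/w4.png",f["image"][...,::-1])
for c in blobs(f["image"],"green",60): print("green",c.mean(0).round(),*rect(wplane(f,o,c,.018)))
for c in blobs(f["image"],"white",5000): print("white",c.mean(0).round(),*rect(wplane(f,o,c,.008)))
E
```

```text
[ 0.5  1.2 -1. ] 0.04869882422380062 [ 0.55  0.33 -0.31  1.02 -0.52 -1.39] ([-0.2, -0.4, 0.0], [3.7, -1.7, 0.5])
green [322. 364.] [492.6 255.3] [61.  31.9] 22.6
white [325. 295.] [508.5 210.3] [111.4 150.7] 22.9
white [216.  83.] [672.5  73.7] [83.7 85.2] 61.2
```

View pics/w4.png

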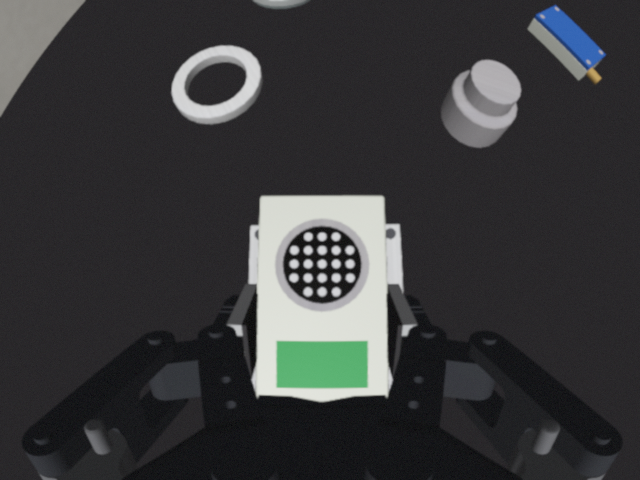

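The wrist view shows the module grille up in hand over the nest, with nest plate edges visible either side at rows ~230-290 (x≈250 and 401). I'll measure the plate's and module's centrelines from this same picture, so calibration errors cancel.

```bash
python3 - <<'E'
from h import *
o=bot.get_obs(); f=vision.grab_frame("wrist"); im=f["image"].astype(float).mean(2)
X,Y=HOME[:,0],HOME[:,1]
for r in (240,255,270):
    row=im[r]; l=np.argmax(np.abs(np.diff(row[235:256])))+235.5; rr=np.argmax(np.abs(np.diff(row[394:410])))+394.5
    P=wplane(f,o,[[l,r],[rr,r]],.008); print("plate",l,rr,((P-NEST)@HOME*1000).round(1).tolist())
for r in (205,215,222):
    row=im[r]; l=np.argmax(np.abs(np.diff(row[250:270])))+250.5; rr=np.argmax(np.abs(np.diff(row[376:395])))+376.5
    zt=o["ee_pos"][2]-.0045+.026; P=wplane(f,o,[[l,r],[rr,r]],zt); print("module top",l,rr,((P-o["ee_pos"])@HOME*1000).round(1).tolist())
c=np.argmax(np.abs(np.diff(im[185:210,290:350],axis=0)),axis=0).mean()+185.5
print("flat end top edge",c,((wplane(f,o,[[320,c]],zt)-o["ee_pos"])@HOME*1000).round(1))
print("plate -x corner rows", [np.argmax(np.abs(np.diff(im[215:235,k])))+215.5 for k in(252,398)])
P=wplane(f,o,[[252,np.argmax(np.abs(np.diff(im[215:235,252])))+215.5],[398,np.argmax(np.abs(np.diff(im[215:235,398])))+215.5]],.008);print(((P-NEST)@HOME*1000).round(1))
for n in("top","scene"):
    g=vision.grab_frame(n)
    for cc in blobs(g["image"],"gold",8):
        P=plane(g,cc.mean(0),o["ee_pos"][2]-.0045+.013)[0]
        if np.hypot(*(P[:2]-[.49,.27]))<.06: print(n,"gold",((P-o["ee_pos"])@HOME*1000).round(1))
E
```

```text
plate 249.5 400.5 [[-56.0, -53.4, 0.0], [-55.3, 58.1, 0.0]]
plate 248.5 401.5 [[-44.8, -53.7, 0.0], [-44.0, 58.3, 0.0]]
plate 248.5 402.5 [[-33.7, -53.4, 0.0], [-32.8, 58.5, 0.0]]
module top 258.5 384.5 [[-36.0, -24.4, 21.5], [-35.7, 25.1, 21.5]]
module top 258.5 384.5 [[-31.9, -24.3, 21.5], [-31.6, 24.9, 21.5]]
module top 258.5 385.5 [[-29.1, -24.1, 21.5], [-28.7, 25.1, 21.5]]
flat end top edge 194.5 [[-40.1  -0.2  21.5]]
plate -x corner rows [np.float64(224.5), np.float64(223.5)]
[[-67.9 -52.    0. ]
 [-67.9  56.9   0. ]]
```

```bash
python3 - <<'E'
from h import *
o=bot.get_obs(); R,_=hov(112.9,[0,0,0]); print(go(R,NEST+HOME@(DM+[.001,.0012,.03]),o))
E
```

```text
([-0.2, -0.2, 0.0], [39.2, 58.2, 1.5])
```

Emit:
arm_command(targets=[[[-0.2,-0.3,0],[8,12,1],40],[[-0.2,-0.3,0],[18,27,1.5],40],[[-0.2,-0.3,0],[28,42,1.5],40],[[-0.2,-0.3,0],[35,52,1.5],40],[[-0.2,-0.3,0],[39.2,58.2,1.5],40],[[-0.2,-0.3,0],[39.2,58.2,1.5],40],[[-0.2,-0.3,0],[39.2,58.2,1.5],40],[[-0.2,-0.3,0],[39.2,58.2,1.5],40]])

```text
time: 19.5
ee_pos: [0.5038, 0.2251, 0.0432]
tool_rot: [[-0.339, 0.196, -0.92], [0.797, -0.46, -0.392], [-0.5, -0.866, -0.001]]
force: [0.5, 0.2, -1.3]
width: 0.049
```

```bash
python3 - <<'E'
from h import *
o=bot.get_obs(); R,_=hov(112.9,[0,0,0]); print(o["ee_pos"].round(4),o["force"].round(1),"residual",go(R,NEST+HOME@(DM+[.001,.0012,.03]),o))
f=vision.grab_frame("wrist"); s=vision.grab_frame("scene")
a=f["image"][160:400,190:450]; b=cv2.resize(s["image"][160:260,340:460],(288,240))
cv2.imwrite("pics/w5.png",cv2.resize(np.hstack([a,b]),(798,350))[...,::-1])
E
```

```text
[0.5038 0.2251 0.0432] [ 0.5  0.2 -1.3] residual ([0.1, 0.1, 0.0], [-0.1, 0.8, 0.1])
```

View pics/w5.png

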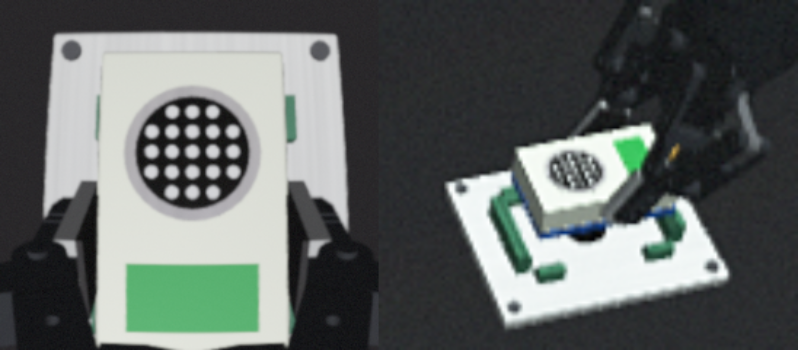

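The module floats over the pocket. The left side guide shows ~4 px and the right ~11 px, so it needs to shift to image right (+y). I'll quantify with plate and guide edges.

```bash
cat > m.py <<'E'
from h import *
o=bot.get_obs(); f=vision.grab_frame("wrist"); im=cv2.GaussianBlur(f["image"],(3,3),0).astype(float)
g=im.mean(2); loc=lambda P:((P-o["ee_pos"])@HOME*1000).round(1).tolist()
def edge(line,a,b): return np.argmax(np.abs(np.diff(line[a:b])))+a+.5
zt=o["ee_pos"][2]-DM[2]+.026
for r in (205,215,230,262):
    l,rr=edge(g[r],215,240),edge(g[r],418,445); P=loc(wplane(f,o,[[l,r],[rr,r]],.008)); print("plate",l,rr,P,"mid y",(P[0][1]+P[1][1])/2)
for r in (215,262,290):
    l,rr=edge(g[r],252,266) if r<220 else edge(g[r],254,264),edge(g[r],380,392); P=loc(wplane(f,o,[[l,r],[rr,r]],zt)); print("module",l,rr,P,"mid y",(P[0][1]+P[1][1])/2)
h=cv2.cvtColor(f["image"],cv2.COLOR_RGB2HSV); m=cv2.inRange(h,(60,60,30),(95,255,200))[222:260]; 
for a,b in((245,265),(380,400)):
    ys,xs=np.nonzero(m[:,a:b]); xs+=a; ys+=222; print("green cols",xs.min(),xs.max(),"rows",ys.min(),ys.max(),"outer y",loc(wplane(f,o,[[xs.min() if a<300 else xs.max()+1,np.median(ys)]],.014))[0], "far row x",loc(wplane(f,o,[[np.median(xs),ys.min()]],.014))[0])
e=[edge(g[:,k],175,195) for k in(240,410)]; print("plate -x edge",e,loc(wplane(f,o,[[240,e[0]],[410,e[1]]],.008)))
e=[edge(g[:,k],188,205) for k in(280,320,360)]; print("module end",e,loc(wplane(f,o,[[k,q] for k,q in zip((280,320,360),e)],zt)))
E
python3 m.py
```

```text
plate 224.5 422.5 [[-54.8, -54.7, -35.2], [-55.1, 56.8, -35.2]] mid y 1.0499999999999972
plate 223.5 423.5 [[-48.9, -54.8, -35.2], [-49.2, 57.0, -35.2]] mid y 1.1000000000000014
plate 222.5 424.5 [[-40.2, -54.8, -35.2], [-40.5, 57.0, -35.2]] mid y 1.1000000000000014
plate 220.5 426.5 [[-22.3, -54.8, -35.2], [-22.6, 57.0, -35.2]] mid y 1.1000000000000014
module 260.5 385.5 [[-31.7, -23.8, 21.5], [-31.8, 25.0, 21.5]] mid y 0.5999999999999996
module 258.5 384.5 [[-13.1, -23.8, 21.5], [-13.3, 23.9, 21.5]] mid y 0.049999999999998934
module 256.5 386.5 [[-2.5, -24.2, 21.5], [-2.6, 24.4, 21.5]] mid y 0.09999999999999964
green cols 256 257 rows 229 251 outer y [-35.7, -34.5, -29.2] far row x [-39.2, -34.1, -29.2]
green cols 386 392 rows 226 256 outer y [-32.9, 37.5, -29.2] far row x [-41.1, 35.7, -29.2]
plate -x edge [np.float64(182.5), np.float64(182.5)] [[-68.2, -46.6, -35.2], [-68.5, 50.5, -35.2]]
module end [np.float64(196.5), np.float64(196.5), np.float64(196.5)] [[-39.3, -16.3, 21.5], [-39.2, -0.6, 21.5], [-39.3, 15.1, 21.5]]
```

Emit:
arm_command(targets=[[[0,0,0],[2,4,1],40],[[0,0,0],[5,9,1],40],[[0,0,0],[7.6,14.1,1],40],[[0,0,0],[9,16.5,1],40],[[0,0,0],[10.3,18.7,1],40],[[0,0,0],[11.6,21,1],40],[[0,0,0],[11.6,21,1],40],[[0,0,0],[11.6,21,1],40]])

```text
time: 20.45
ee_pos: [0.5023, 0.2239, 0.0183]
tool_rot: [[-0.34, 0.195, -0.92], [0.797, -0.46, -0.392], [-0.5, -0.866, 0.001]]
force: [-0.4, 0.1, -1.5]
width: 0.0489
```

Emit:
arm_command(targets=[[[0,0,0],[0.7,1.2,0],40],[[0,0,0],[1.4,2.4,0],40],[[0,0,0],[2,3.5,0],40],[[0,0,0],[2.5,4.3,0],40],[[0,0,0],[2.5,4.3,0],40],[[0,0,0],[2.5,4.3,0],40]])

```text
time: 21.05
ee_pos: [0.5026, 0.2239, 0.0145]
tool_rot: [[-0.339, 0.196, -0.92], [0.796, -0.461, -0.392], [-0.501, -0.866, 0.001]]
force: [-1.8, -0.1, 6.1]
width: 0.0485
```

Emit:
arm_command(targets=[[[0,0,0],[0.5,0.9,0],40],[[0,0,0],[0.8,1.3,0],40],[[0,0,0],[0.8,1.3,0],40]])

```text
time: 21.35
ee_pos: [0.5028, 0.2238, 0.0145]
tool_rot: [[-0.339, 0.197, -0.92], [0.795, -0.462, -0.392], [-0.502, -0.865, 0.0]]
force: [-6.3, 1.4, 13.6]
width: 0.0489
```

```bash
python3 - <<'E'
from h import *
o=bot.get_obs(); s=vision.grab_frame("scene"); f=vision.grab_frame("wrist")
print(o["ee_pos"],o["force"].round(1),o["torque"].round(2))
a=f["image"][160:400,190:450]; b=cv2.resize(s["image"][160:260,340:460],(288,240),interpolation=cv2.INTER_CUBIC)
cv2.imwrite("pics/w6.png",cv2.resize(np.hstack([a,b]),(798,350))[...,::-1])
E
```

```text
[0.50281708 0.22379865 0.01445846] [-6.3  1.4 13.6] [-0.48  0.65 -0.5 ]
```

View pics/w6.png

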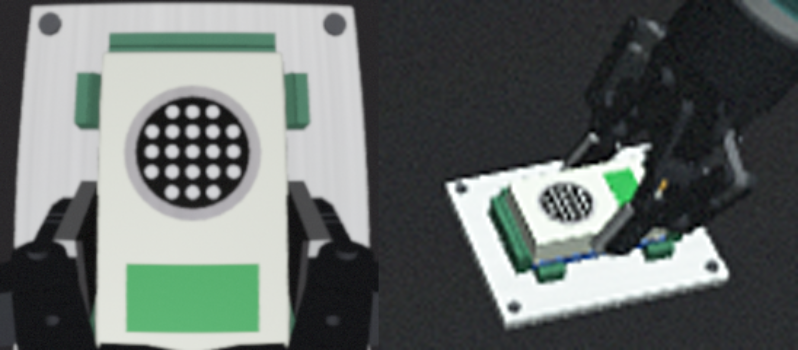

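The module sits down between the guides, side guides showing evenly (25 vs 23 px), with a firm stop at z=14.5 mm. Relieve and release.

Emit:
arm_command(targets=[[[0,0,0],[-0.8,-1.3,0],40],[[0,0,0],[-0.8,-1.3,0],47],[[0,0,0],[-0.8,-1.3,0],54],[[0,0,0],[-0.8,-1.3,0],62],[[0,0,0],[-0.8,-1.3,0],72],[[0,0,0],[-0.8,-1.3,0],80],[[0,0,0],[-0.8,-1.3,0],80],[[0,0,0],[-0.8,-1.3,0],80]])

```text
time: 22.25
ee_pos: [0.5022, 0.2239, 0.0133]
tool_rot: [[-0.34, 0.195, -0.92], [0.797, -0.46, -0.392], [-0.5, -0.866, 0.001]]
force: [-0.4, 0.2, 0.4]
width: 0.08
```

Emit:
arm_command(targets=[[[0,0,0],[0,-8,0],80],[[0,0,0],[0,-25,0],80],[[0,0,0],[0,-50,0],80],[[0,0,0],[0,-80,0],80],[[0,0,0],[0,-110,0],80],[[0,0,0],[0,-120,0],80],[[0,0,0],[0,-120,0],80]])

```text
time: 22.95
ee_pos: [0.4799, 0.2807, 0.119]
tool_rot: [[-0.339, 0.198, -0.92], [0.798, -0.458, -0.393], [-0.499, -0.867, -0.003]]
force: [1.1, 0.4, -0.9]
width: 0.0801
```

```bash
python3 - <<'E'
from h import *
o=bot.get_obs(); f=vision.grab_frame("wrist"); s=vision.grab_frame("scene"); t=vision.grab_frame("top")
print(o["time"],o["force"].round(1))
b=cv2.resize(s["image"][160:260,340:460],(400,333),interpolation=cv2.INTER_CUBIC); c=cv2.resize(t["image"][235:335,165:285],(400,333),interpolation=cv2.INTER_CUBIC)
a=cv2.resize(f["image"][100:360,150:490],(800,612))[:, :]; a=cv2.resize(a,(350,267))
cv2.imwrite("pics/fin.png",np.vstack([np.hstack([b,c]),np.hstack([a,np.zeros((267,450,3),np.uint8)])])[...,::-1])
for n,g in(("scene",s),("top",t)):
    for k in blobs(g["image"],"gold",5):
        P=plane(g,k.mean(0),.021)[0]
        if np.hypot(*(P[:2]-[.48,.27]))<.06: print(n,"gold in nest frame",((P-NEST)@HOME*1000).round(1))
    for k in blobs(g["image"],"white",300):
        P=plane(g,k,.008); q=rect(P); 
        if .4<q[0][0]/1000<.7 and -.1<q[0][1]/1000<.1: print(n,"others",*q)
E
```

```text
22.95 [ 1.1  0.4 -0.9]
scene gold in nest frame [54.1 13.8 13. ]
scene others [671.5  73.9] [85.1 80.8] 8.4
scene others [674.3 -79.9] [85.1 85.2] 8.4
scene others [411.3  10.7] [78.4 58.9] 8.5
top gold in nest frame [51.3 13.  13. ]
top others [449.4  16.9] [55.2 57.8] 1.3
top others [672.6  75.5] [81.5 79.9] 1.4
top others [680.1 -78.5] [84.1 82.4] 0.9
```

View pics/fin.png

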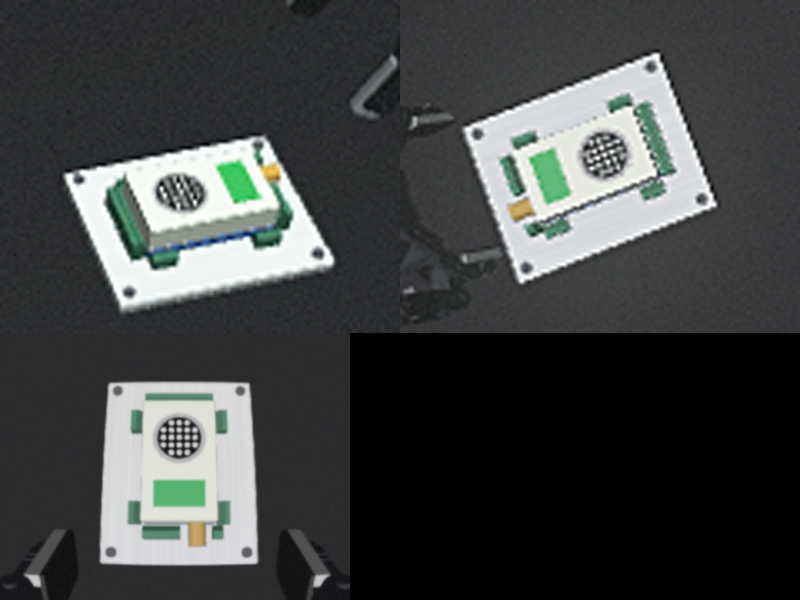

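It looks home: module between all guides, nozzle in the slot. One numeric check of height and flatness by triangulating panel and grille from two views.

```bash
python3 - <<'E'
from h import *
s=vision.grab_frame("scene");t=vision.grab_frame("top");o=bot.get_obs();w=vision.grab_frame("wrist")
def feats(f,box):
    x,y,X,Y=box; im=f["image"][y:Y,x:X]; h=cv2.cvtColor(im,cv2.COLOR_RGB2HSV); out=[]
    for m in(cv2.inRange(h,(55,130,110),(80,255,255)),cv2.morphologyEx(cv2.inRange(h,(0,0,0),(180,120,90)),cv2.MORPH_CLOSE,np.ones((3,3)))):
        n,l,st,c=cv2.connectedComponentsWithStats(m); out+= [(st[i][4],(c[i]+[x,y]).round(1)) for i in range(1,n) if 15<st[i][4]<4000 and st[i][0]>0 and st[i][1]>0]
    return out
print("scene",feats(s,(375,200,435,240)));print("top",feats(t,(190,260,250,315)));
c=feats(w,(270,100,390,360));print("wrist",c)
def ray(f,uv): d=f["R"].T@np.array([(uv[0]-f["cx"])/f["fx"],(uv[1]-f["cy"])/f["fy"],1]);return -f["R"].T@f["t"],d/np.linalg.norm(d)
def tri(a,b):
    A=sum(np.eye(3)-np.outer(d,d) for _,d in(a,b)); return np.linalg.solve(A,sum((np.eye(3)-np.outer(d,d))@c for c,d in(a,b)))
S=[x for x in feats(s,(375,200,435,240))];T=feats(t,(190,260,250,315))
for i in S:
    for j in T:
        P=tri(ray(s,i[1]),ray(t,j[1])); q=(P-NEST)@HOME*1000
        if np.abs(q-[0,0,26]).max()<30 : print(i,j,q.round(1))
g=w["image"].astype(float).mean(2)
r=[m for m in c if m[0]>300]
for m in r: print("wrist feat",((wplane(w,o,m[1],.034)-NEST)@HOME*1000).round(1))
E
```

```text
scene [(np.int32(90), array([411.1, 214.3])), (np.int32(112), array([393.6, 217.6]))]
top [(np.int32(28), array([208.1, 288.6])), (np.int32(133), array([226.1, 281. ])), (np.int32(249), array([237.6, 309.8]))]
wrist [(np.int32(1056), array([318.3, 257.8])), (np.int32(678), array([318.7, 203.4])), (np.int32(102), array([300.5, 292. ])), (np.int32(28), array([355.9, 292.2]))]
(np.int32(90), array([411.1, 214.3])) (np.int32(28), array([208.1, 288.6])) [27.   2.1 23.1]
(np.int32(90), array([411.1, 214.3])) (np.int32(133), array([226.1, 281. ])) [ 0.8 -4.9 38.4]
(np.int32(112), array([393.6, 217.6])) (np.int32(28), array([208.1, 288.6])) [10.9  6.9 13.1]
(np.int32(112), array([393.6, 217.6])) (np.int32(133), array([226.1, 281. ])) [-14.3   0.6  25.7]
wrist feat [[25.6  2.5 26. ]]
wrist feat [[-12.    2.6  26. ]]
```

Grille height is 25.7 mm above the seat (26 wanted), and panel and grille lie on a line within ~0.2° of the nest axis. Handing in.

```bash
python3 -c "
from plant import bot
print(bot.get_obs()['time'],bot.close_job())"
```

```text
the job is handed in; nothing more can be done
23.25 None
```

The job is done and handed in at 23.3 s of the 58 s allowed. I took the module farthest to the robot's right and stood it on its flat end, nozzle up. I let go and backed off, and a picture showed it standing alone. I then took it again from the grille side, laid it grille up in the nest and let go; the gripper ended clear of it.

**Last checks on the module:**
- The final pictures show it between all the green guides with its nozzle in the slot.
- The grille triangulates 25.7 mm above the seat, where 26 mm is expected.
- Grille and panel lie within about 0.2° of the nest axis.
- The insertion met a firm stop, peaking at about 15 N.

**Other objects:** the ring, dish and head measured the same positions as at the start.

**Checks that disagreed:**
- The green panel triangulated to 23.1 mm instead of 26 mm, from a poor 28-pixel patch in the top view.
- The nozzle position differed by about 3 mm between the top and scene views.
- The wrist camera's estimate of the nest was about 2 mm off the overhead one. I set the final alignment from the module and nest seen in the same wrist picture.
- The insertion stop came 2 mm higher than I had computed, which I put down to an error in the grip-depth estimate.

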